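Test-pull the charcoal spring scale and shut its case

ROBOT

A 6-joint arm with a two-finger parallel gripper is mounted at the origin on the work surface. World frame = base frame: x ahead of the robot, y to its left, z up, the work surface at z = 0. Lengths are in m, angles in rad, forces in N, time in s.
With the tool pointing down it reaches from about 0.35 to 1 m from the base axis. Payload 7.1 kg.
Tool frame: the origin (TCP) lies between the finger pads; the fingertips stand 22 mm ahead of it and the grasp point (between the pads) lies 3 mm ahead of it; z points along the fingers, y is the line along which they close (so a half turn about z gives the same grasp; the last joint's range is limited). The gripper opens to 85 mm and grips with 20 to 120 N. Pads are 22 mm wide; open, the fingers measure 114 mm over their backs; the gripper's body (76 mm by 85 mm) begins 54 mm behind the grasp point. The pads swing forward as they close: fully open they stand 13 mm farther back than shut.
Start: joints at [1.255, 0.423, 1.63, -0, 1.089, -0.019], TCP at [0.183, 0.598, 0.253] pointing down, gripper open.
Joint ranges: [-3, 3], [-0.9, 2.11], [0.09, 2.58], [-1.31, 4.45], [0.11, 2.69], [-2.54, 2.54]. Speed limits (rad/s): [2.39, 2.39, 3.01, 3.14, 3.14, 3.14].

INTERFACE

Orientations are given as a rotation vector (axis times angle).
In Python, from rig import manip gives the robot as it stands. The module is installed in compiled form; this text tells all that it offers. Calls block until the motion is done:
- manip.move_to(position, orientation): joint-space move of the TCP to a pose.
- manip.servo_line(position, orientation=None, rate=0.15): straight line of the TCP; orientation=None keeps the orientation; rate is the mean speed in m/s.
- manip.set_joints(angles): joint-space move.
- manip.command_gripper(opening, f_grip=None): finger opening in m; f_grip is the grip in N (None keeps the last); returns when the fingers have stopped.
- manip.hold(seconds).
- manip.solve_ik(position, orientation): joint angles nearest the present ones, or None.
- manip.camera(name): name is "side" or "top" or "wrist"; returns a dict with "image" (400x640x3 uint8, red, green, blue), "fx", "fy", "cx", "cy" (pixels), "k1" (the pictures are not rectified: a ray, as slopes to the right and down, at radius r is drawn at 1 + k1 r^2 times it, then the intrinsics apply), "cam_to_world" (4x4, takes a point from camera to world coordinates); the wrist camera has in their place "mount" (4x4, takes a point from camera to tool coordinates, whose origin is the TCP and whose axes are the flange's). Camera axes: x right, y down, z forward; pixel columns grow to the right and rows downward; lengths in m; the calibration is good to about 2 mm. A picture is of the moment at which its call begins: read the wrist's pose just before it. There is no depth.
A pose or a line that the arm cannot do raises manip.IKError and nothing moves.
- manip.sign_off(): hands the job in; it is judged then, once.
Readings, each from a call of its own:
- manip.get_time(): time.
- manip.get_joint_positions(): joint angles.
- manip.get_joint_vel(): joint speeds.
- manip.get_tau(): joint torques, N m.
- manip.get_position(): TCP position.
- manip.get_ee_rot(): TCP orientation.
- manip.get_contact_force(): force on the tool from outside, world axes, zero at the start.
- manip.get_torque(): the same for the moment, N m.
- manip.get_width(): finger opening in m.
- manip.get_grip_force(): force on a finger pad.
Only numpy, scipy, OpenCV 4.12 (cv2) and the standard library are available. Lean on these libraries where they do the work, as an engineer would, in place of code of your own. Each camera call takes 0.05 s, during which the arm holds its last target. There are 200 camera calls.

TASK

Check the charcoal spring scale lying in its open blue case beside the jiko: draw its pull loop straight out until the black needle stands inside the red band, without going past it, and keep it steady there for a good second. Then ease the loop all the way back home without letting it snap, and last lower the blue lid gently until the case is fully closed. Leave the pots and everything else where they are, and do not shift the red band.

Things in the scene. Friction and masses are not known exactly. Their poses are not given: they have to be found in the camera images.
- case: blue plastic case, fixed to the surface, 170 (x) x 100 (y) x 50 mm high, holding a flat spring scale with a white face (top of the face 34 mm above the surface). Origin: centre of its underside. Its -x end, with a low wall, is the front, where the pull loop sticks out; the lid hinge is along the top of its -y long wall. Its z is up
- pull (a joint): draw of the sprung slide (needle, draw bar and loop together) in m: 0 fully home, grows as the loop is pulled straight out along the case's -x, stop at 0.075. The spring pulls it home with 3 N at 0 plus 2 N per 10 mm (about 13 N at 50 mm)
- pull_bar (a point): middle of the loop's black grip bar (10 mm thick, 78 mm long along the case's y). The loop is a level rectangle of round bar, open above and below; its clear opening, just behind (+x of) the black bar, is 44 (x) by 62 mm (y): a shut gripper fits in from above. At home the black bar is 60 mm ahead of the case's front, its centre 36 mm above the surface. Axes as the case's
- needle (a point): centre of the 3 mm wide black needle, which lies across the white face along the case's y. It moves to the case's -x with the slide. Axes as the case's
- red_band (a point): centre of the red band, a small red slider 13 mm long (x) and 24 mm wide (y) on the white face, on the +y side of the middle. It tells how far to pull: at the start it is 30 to 55 mm ahead (-x) of the needle; the needle is right when its x in the case frame is that of the band's centre (within 5 mm). Axes as the case's
- lid (a joint): angle of the blue lid in rad: 0 closed and flat on the case, grows as it opens; at the start it stands about upright (1.45 to 1.8). A stiff hinge keeps it at any angle; moving its free edge takes about 2 N. Stop at 1.95
- lid_hinge (a point): middle of the hinge line, which runs along the case's x, 50 mm above the surface on the -y side (at x 0, y -50 mm in the case frame). The lid is a flat plate 170 x 100 mm, 8 mm thick; closed, it lies from here towards the case's +y with its top 58 mm above the surface
- lid_edge (a point): middle of the lid's free edge, on its outer face (the top face when closed), 100 mm from the hinge line
- air_door_edge (a point): free edge of the small hinged air door (70 x 60 mm, standing ajar) on the front of the jiko, a squat fixed charcoal stove 250 mm across the top and 207 mm high, whose axis stands about 130 to 200 mm beyond this point. Leave both alone
- saucepan: loose stainless steel saucepan, 164 mm across, 85 mm high, with a black handle reaching 210 mm from its axis along its own +x. Origin: centre of its underside. Leave alone
- colander: loose orange plastic colander, 210 mm across, 85 mm high. Origin: centre of its underside. Leave alone
- bowl: loose white ceramic bowl, 150 mm across, 60 mm high. Origin: centre of its underside. Leave alone
- mug: loose blue mug, 80 mm across, 90 mm high, handle on its own +y. Origin: centre of its underside. Leave alone

How it is judged:
On the way, in this order (a step that is already met when the one before it is completed fails the run):
1. the needle is held inside the red band for a second, the lid still open (x of needle in the frame of red_band between -0.005 and 0.005 m and value of joint lid above 1 rad), for 1 s.
2. the loop is eased fully home, the lid still open (value of joint pull below 0.004 m and value of joint lid above 1 rad), for 0.2 s.
3. the lid is lowered fully closed (value of joint lid below 0.05 rad), for 0.2 s.
At the end, for the whole second after the job is handed in: The lid is closed to within 0.05 rad (5 mm at its free edge) and at rest, and the loop is home to within 4 mm, after the needle was held within 5 mm of the red band's centre for 1 s and the loop then eased home, both with the lid open (value of joint lid below 0.05 rad and value of joint pull below 0.004 m and velocity of joint lid between -0.05 and 0.05 rad/s); the robot touches nothing.
It fails at once if the needle is pulled more than 12 mm past the centre of the red band (x of needle in the frame of red_band below -0.012 m).
It fails at once if the loop snaps back (faster than 0.5 m/s) (velocity of joint pull below -0.5 m/s).
It fails at once if the lid is slammed (closing faster than 4 rad/s) (velocity of joint lid below -4 rad/s).
It fails at once if the red band is shifted by more than 4 mm (distance of red_band from where it was at the start of the episode above 0.004 m).
It fails at once if the jiko's air door or a pot, bowl or mug is moved by more than 20 mm (distance of any of air_door_edge, saucepan, colander, bowl, mug from where it was at the start of the episode above 0.02 m).
It also fails if it takes over 50 s, if anything falls off the work surface, if the arm or the gripper's body presses on something with over 40 N, if the wrist force passes 120 N, or if a joint passes its speed limit or range.

## Working session

There is one attempt and no reset: what is moved stays moved. The work goes in short steps, each a Python script; the robot and the scene stay as the last script left them, time stands still between calls to the robot, and variables do not carry over. Pictures are saved under pics/ and viewed, at most 10 in all, crops included, and the job is handed in when it is done.

```bash
mkdir -p pics
python3 - <<'E'
from rig import manip
import cv2,pickle
for n in("top","side","wrist"):
    c=manip.camera(n);pickle.dump(c,open(n+".pkl","wb"));cv2.imwrite(f"pics/{n}0.png",c["image"][:,:,::-1])
    print({k:v for k,v in c.items() if k!="image"})
print(manip.get_position(),manip.get_ee_rot(),manip.get_time())
E
```

```text
{'fx': 402.10019144292454, 'fy': 402.10019144292454, 'cx': 316.66120897377596, 'cy': 201.4333537663566, 'k1': -0.067303571254566, 'cam_to_world': array([[ 0.00810629, -0.98954156,  0.1440201 ,  0.34674384],
       [-0.99988098, -0.0099117 , -0.01182274,  0.0242929 ],
       [ 0.01312658, -0.14390712, -0.98950413,  1.32090412],
       [ 0.        ,  0.        ,  0.        ,  1.        ]])}
{'fx': 426.0616560732953, 'fy': 426.0616560732953, 'cx': 316.5106465459917, 'cy': 197.51111898600473, 'k1': 0.023839297571785587, 'cam_to_world': array([[ 0.8049203 , -0.29868208,  0.51273026, -0.10535646],
       [-0.59303125, -0.43466521,  0.67777584, -0.82026828],
       [ 0.02042651, -0.84962061, -0.52699866,  0.71239767],
       [ 0.        ,  0.        ,  0.        ,  1.        ]])}
{'fx': 307.15724532261845, 'fy': 307.15724532261845, 'cx': 325.32407494789453, 'cy': 196.72607871219654, 'k1': -0.012809288162370619, 'mount': array([[-2.96712107e-04, -9.55956644e-01, -2.93507763e-01,
         7.54742036e-02],
       [ 9.99999944e-01, -2.37504880e-04, -2.37362451e-04,
         1.82950406e-04],
       [ 1.57198686e-04, -2.93507817e-01,  9.55956660e-01,
        -1.20247273e-01],
       [ 0.00000000e+00,  0.00000000e+00,  0.00000000e+00,
         1.00000000e+00]])}
[0.18261797 0.59728773 0.25268077] [-4.64430646e-01 -3.10685887e+00  1.96357423e-03] 0.15
```

View pics/top0.png

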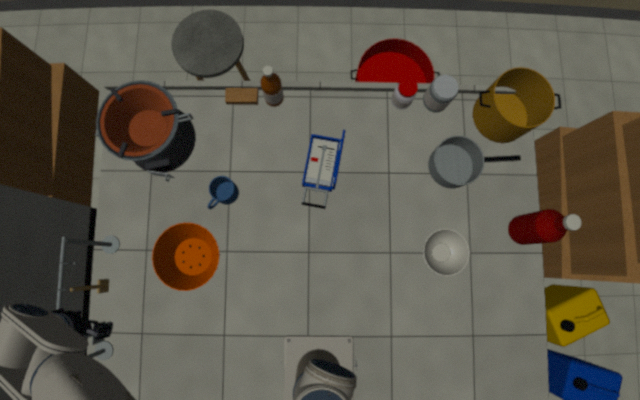

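View pics/side0.png

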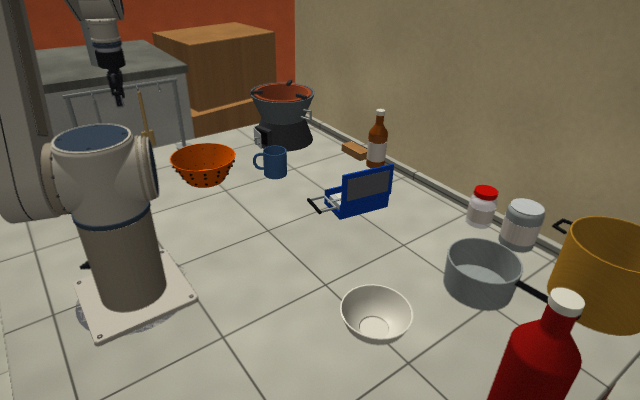

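The top view shows the case at about (322,162), loop bar (315,206), needle near (323,160), red band (314,159), lid on the right at x≈340. The side view shows the lid upright with its free edge at the top. I'll get rough coordinates, then take a closer wrist view.

```bash
cat > h.py <<'E'
import numpy as np,cv2,pickle
from scipy.spatial.transform import Rotation as R
def K(c): return np.array([[c["fx"],0,c["cx"]],[0,c["fy"],c["cy"]],[0,0,1]]),np.array([c["k1"],0,0,0,0.])
def pix(c,uv,z):
    k,d=K(c);p=cv2.undistortPoints(np.array(uv,float).reshape(-1,1,2),k,d)[:,0]
    T=c["cam_to_world"];r=np.c_[p,np.ones(len(p))]@T[:3,:3].T
    return T[:3,3]+r*((z-T[2,3])/r[:,2])[:,None]
def proj(c,P):
    T=np.linalg.inv(c["cam_to_world"]);k,d=K(c)
    return cv2.projectPoints(np.array(P,float).reshape(-1,1,3),cv2.Rodrigues(T[:3,:3])[0],T[:3,3],k,d)[0][:,0]
def wrist(m,name):
    p,r=m.get_position(),m.get_ee_rot();c=m.camera("wrist")
    T=np.eye(4);T[:3,:3]=R.from_rotvec(r).as_matrix();T[:3,3]=p
    c["cam_to_world"]=T@c["mount"];pickle.dump(c,open(name+".pkl","wb"));cv2.imwrite(f"pics/{name}.png",c["image"][:,:,::-1]);return c
def down(yaw): # tool z down, tool x at heading yaw
    x=np.array([np.cos(yaw),np.sin(yaw),0]);z=np.array([0,0,-1.]);return R.from_matrix(np.c_[x,np.cross(z,x),z]).as_rotvec()
E
python3 - <<'E'
from h import *
c=pickle.load(open("top.pkl","rb"))
print(pix(c,[(303,205),(326,208)],.036),pix(c,[(323,160),(314,159)],.034),pix(c,[(304,187),(334,190),(312,135)],.05))
from rig import manip
print(R.from_rotvec(manip.get_ee_rot()).as_matrix())
for yaw in (-.1,-.1+np.pi,np.pi/2-.1,-np.pi/2-.1):print(manip.solve_ik([.55,.02,.25],down(yaw)))
E
python3 - <<'E'
import cv2
a=cv2.imread("pics/top0.png")[110:220,270:380];cv2.imwrite("pics/topc.png",cv2.resize(a,None,fx=5,fy=5,interpolation=cv2.INTER_CUBIC))
E
```

```text
[[ 0.52169798  0.05289233  0.036     ]
 [ 0.5126747  -0.02133175  0.036     ]] [[ 0.67186787 -0.01080242  0.034     ]
 [ 0.67490509  0.01880727  0.034     ]] [[ 0.57813236  0.05013281  0.05      ]
 [ 0.5693631  -0.0462489   0.05      ]
 [ 0.75165642  0.02617479  0.05      ]]
[[-9.56284963e-01  2.92436171e-01 -3.94599951e-04]
 [ 2.92436437e-01  9.56284204e-01 -1.20503786e-03]
 [ 2.49530411e-05 -1.26775499e-03 -9.99999196e-01]]
[ 1.47238631e-02  3.18321279e-01  1.79896547e+00 -8.88178420e-16
  1.02430591e+00  1.68552019e+00]
[ 1.47238631e-02  3.18321279e-01  1.79896547e+00 -4.44089210e-16
  1.02430591e+00 -1.45607246e+00]
[ 1.47238631e-02  3.18321279e-01  1.79896547e+00 -4.44089210e-16
  1.02430591e+00  1.14723863e-01]
None
```

View pics/topc.png

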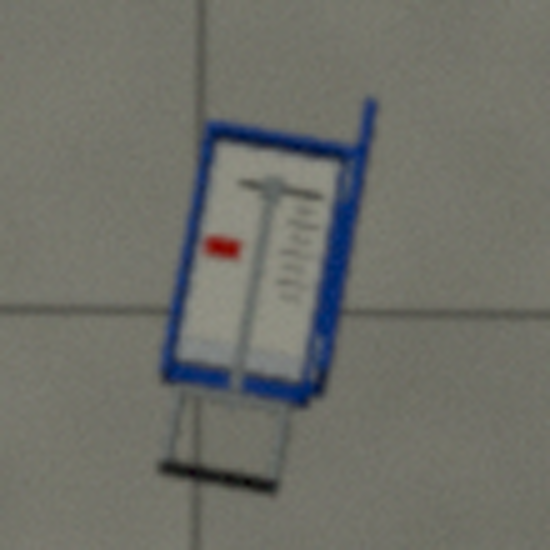

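Crop: needle at crop (281,188), red band (223,247), bar ends (160,467)/(276,487), case yaw about -0.13 rad. Now a wrist view.

```bash
python3 - <<'E'
from h import *
from rig import manip
manip.move_to([.545,.02,.27],down(np.pi-.13))
c=wrist(manip,"w1")
E
python3 - <<'E'
import cv2
a=cv2.imread("pics/w1.png");cv2.imwrite("pics/w1b.png",cv2.resize(a[:,140:540],(800,800),interpolation=cv2.INTER_CUBIC)[100:700])
E
```

```text
(no output)
```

View pics/w1b.png

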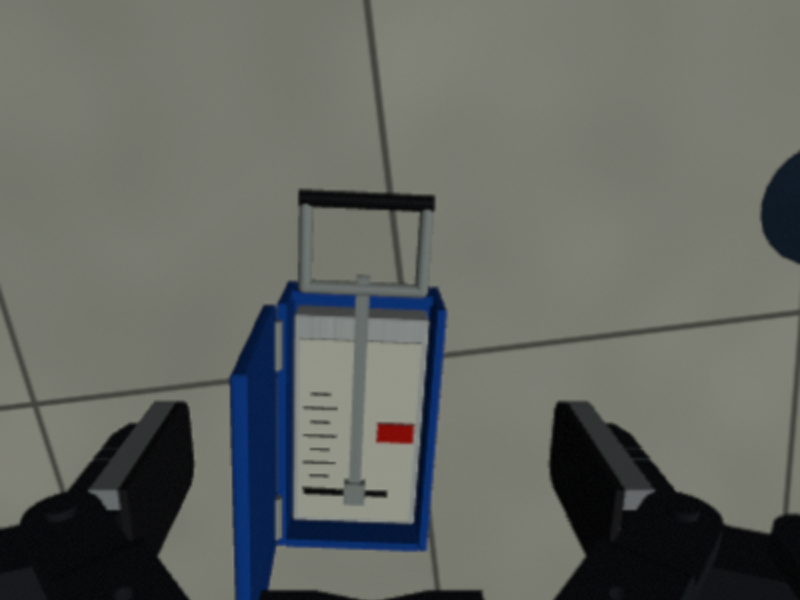

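Enlarged wrist view: loop bar ends (300,197)/(433,203), needle (304,491)–(387,494), red band centre (395,433), back rim outer corners (283,546)/(427,549), lid edge front corners (232,378)/(247,376).

```bash
cat > loc.py <<'E'
from h import *
c=pickle.load(open("w1.pkl","rb"))
f=lambda l:[(140+u/2-.25,(v+100)/2-.25) for u,v in l]
bar=pix(c,f([(300,197),(433,203)]),.036);nd=pix(c,f([(304,491),(387,494)]),.036);bd=pix(c,f([(395,433),(377,424),(414,443)]),.036)
rim=pix(c,f([(280,546),(427,549)]),.05)
if __name__=="__main__":
    print(bar,nd,bd,rim)
    yw=[np.arctan2(d[1],d[0])-np.pi/2 for d in [bar[0]-bar[1],nd[0]-nd[1]]];yw=[(y+np.pi/2)%np.pi-np.pi/2 for y in yw];print("yaw",yw)
    L=bar.mean(0);B=rim.mean(0);v=B-L;print("axis",np.arctan2(v[1],v[0]),np.linalg.norm(v[:2]))
    for yaw in (-.1,-.115,-.13,-.145):
        Rz=R.from_euler('z',yaw).as_matrix();o=L+Rz@[.145,0,0]
        print(yaw,o);[print((np.array(q)-o)@Rz) for q in (bar,nd,bd,rim)]
    ct=pickle.load(open("top.pkl","rb"));g=lambda l:[(270+u/5-.4,110+v/5-.4) for u,v in l]
    print("top",pix(ct,g([(160,467),(276,487),(281,188),(223,247)]),.036))
    # lid: front corner outer
E
python3 loc.py
```

```text
[[ 0.51492971 -0.01643425  0.036     ]
 [ 0.52825417  0.05912961  0.036     ]] [[ 0.70927516 -0.04581297  0.036     ]
 [ 0.71875939  0.0090622   0.036     ]] [[0.67366538 0.01980515 0.036     ]
 [0.66566881 0.00905197 0.036     ]
 [0.68256288 0.03123221 0.036     ]] [[ 0.73980583 -0.06550424  0.05      ]
 [ 0.75477393  0.03114162  0.05      ]]
yaw [np.float64(-0.1745395371113796), np.float64(-0.1711420304507678)]
axis -0.1690805408521283 0.22896297317524095
-0.1 [0.66586754 0.00687184 0.036     ]
[[-0.14785705 -0.03825829  0.        ]
 [-0.14214295  0.03825829  0.        ]]
[[ 0.04845046 -0.04808807  0.        ]
 [ 0.05240893  0.0074598   0.        ]]
[[ 0.0064677   0.01364718  0.        ]
 [-0.00041539  0.0021494   0.        ]
 [ 0.01417995  0.02590543  0.        ]]
[[ 0.08079445 -0.06463299  0.014     ]
 [ 0.08603929  0.03302437  0.014     ]]
-0.115 [0.66563418 0.00470941 0.036     ]
[[-0.14728287 -0.03829684  0.        ]
 [-0.14271713  0.03829684  0.        ]]
[[ 0.04915    -0.04518101  0.        ]
 [ 0.05227483  0.01041998  0.        ]]
[[ 0.00624596  0.01591758  0.        ]
 [-0
[... 419 characters left out ...]
0.        ]
 [ 0.01333128  0.03066846  0.        ]]
[[ 0.08263155 -0.05783109  0.014     ]
 [ 0.08494475  0.03993965  0.014     ]]
-0.145 [6.65070296e-01 3.96278401e-04 3.60000000e-02]
[[-0.14613311 -0.03834808  0.        ]
 [-0.14386689  0.03834808  0.        ]]
[[ 0.05041786 -0.03933705  0.        ]
 [ 0.05187351  0.01633265  0.        ]]
[[ 0.00570045  0.02044711  0.        ]
 [-0.00065845  0.00865133  0.        ]
 [ 0.01285345  0.03303989  0.        ]]
[[ 0.08347338 -0.05441024  0.014     ]
 [ 0.0843198   0.0433842   0.014     ]]
top [[ 0.52816461  0.0574924   0.036     ]
 [ 0.51588715 -0.01744585  0.036     ]
 [ 0.71486674 -0.01974581  0.036     ]
 [ 0.67440255  0.01815944  0.036     ]]
```

All estimates agree: case yaw ≈ -0.171, bar middle ≈ (0.5216, 0.0213), draw needed ≈ 46.2 mm. Insert the shut gripper and draw until first contact.

```bash
cat >> h.py <<'E'
YAW=-.171;X=np.array([np.cos(YAW),np.sin(YAW),0]);Y=np.array([-X[1],X[0],0]);BAR=np.array([.5218,.0207,.036])
E
python3 - <<'E'
from h import *
from rig import manip
o=down(np.pi+YAW)
manip.command_gripper(0)
g=BAR+.027*X
manip.move_to([g[0],g[1],.13],o)
print(manip.get_contact_force())
manip.servo_line([g[0],g[1],.034],o,rate=.08)
f0=np.array(manip.get_contact_force());print(f0,manip.get_width())
for s in np.arange(.025,.0,-.001):
    p=BAR+s*X;p[2]=.034
    manip.servo_line(p,o,rate=.03)
    f=(np.array(manip.get_contact_force())-f0)@X
    if abs(f)>2: break
print(s,f,(np.array(manip.get_position())-BAR)@X,manip.get_time())
c=manip.camera("top");pickle.dump(c,open("t2.pkl","wb"))
cv2.imwrite("pics/t2.png",cv2.resize(c["image"][110:230,270:390,::-1],None,fx=5,fy=5,interpolation=cv2.INTER_CUBIC))
E
```

```text
[0.50207679 0.22029478 0.76086208]
[-0.24769086 -0.13778971  0.09012576] -4.4172939762464675e-05
0.014999999999999993 3.5057055269840127 0.015523243644378432 8.1083
```

View pics/t2.png

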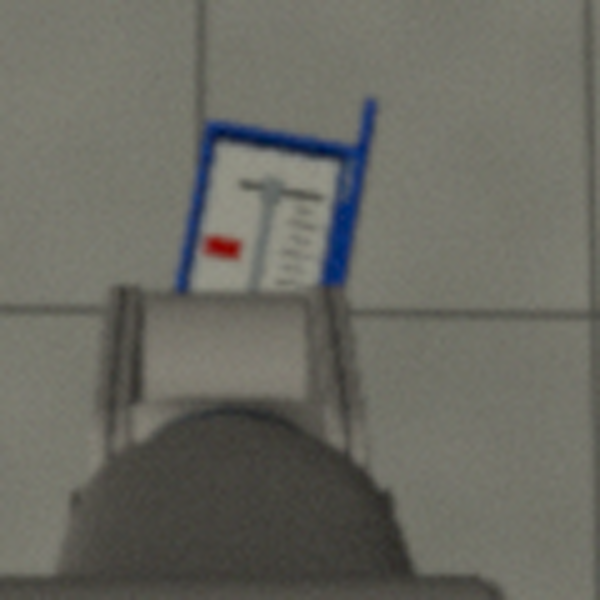

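Needle (281,188) and band (223,247) still unmoved and visible; contact at s≈0.0158. Draw to 45 mm, check in the top camera.

Run:
```python
from h import *
from rig import manip
o=down(np.pi+YAW)
p=BAR-.029*X;p[2]=.034
manip.servo_line(p,o,rate=.03);manip.hold(.3)
print((np.array(manip.get_position())-BAR)@X,(np.array(manip.get_position())-BAR)@Y,np.array(manip.get_contact_force())@X,manip.get_time())
c=manip.camera("top");pickle.dump(c,open("t3.pkl","wb"))
cv2.imwrite("pics/t3.png",cv2.resize(c["image"][130:190,290:350,::-1],None,fx=10,fy=10,interpolation=cv2.INTER_CUBIC))
```

```text
-0.026419455249433836 0.0002547488051237038 11.630494115621598 10.075
```

View pics/t3.png

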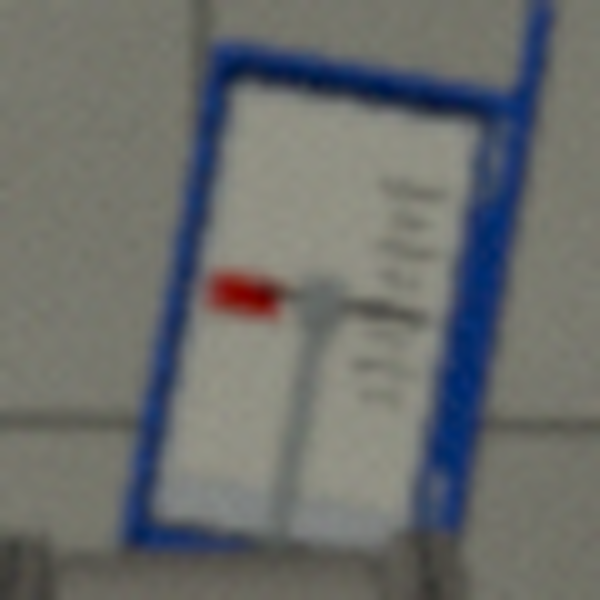

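The needle line, extended to the band column, sits at y≈285 against the band centre at ≈295 (about 3 mm short), matching the kinematics (42 of 46 mm). Draw 3.5 mm more, hold, check.

Run:
```python
from h import *
from rig import manip
o=down(np.pi+YAW)
p=BAR-.0325*X;p[2]=.034
manip.servo_line(p,o,rate=.02);manip.hold(1.4)
print((np.array(manip.get_position())-BAR)@X,(np.array(manip.get_position())-BAR)@Y,np.array(manip.get_contact_force())@X,manip.get_time())
c=manip.camera("top");pickle.dump(c,open("t4.pkl","wb"))
cv2.imwrite("pics/t4.png",cv2.resize(c["image"][140:180,300:340,::-1],None,fx=15,fy=15,interpolation=cv2.INTER_CUBIC))
```

```text
-0.029691200747972116 0.0002665535830520827 11.658004550055784 11.85
```

View pics/t4.png

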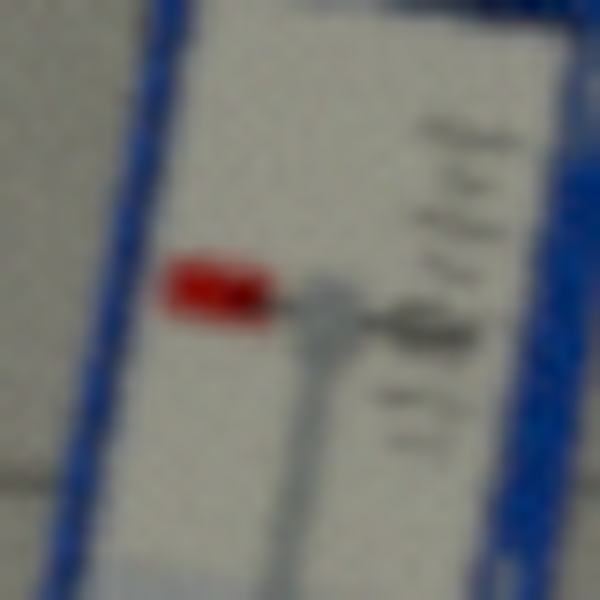

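Needle now runs through the band centre (needle tip (245,295), band centre ≈(220,290) on the same slanted line). It was held for 1.4 s. Ease home, lift out, check.

Run:
```python
from h import *
from rig import manip
o=down(np.pi+YAW)
p=BAR+.012*X;p[2]=.034
manip.servo_line(p,o,rate=.04)
p=BAR+.027*X;p[2]=.034
manip.servo_line(p,o,rate=.03)
f=np.array(manip.get_contact_force());print(f)
manip.hold(.3)
p[2]=.10;manip.servo_line(p,o,rate=.1)
p[2]=.23;manip.servo_line(p,o,rate=.2)
print(manip.get_time())
c=manip.camera("top");pickle.dump(c,open("t5.pkl","wb"))
cv2.imwrite("pics/t5.png",cv2.resize(c["image"][130:190,290:350,::-1],None,fx=8,fy=8,interpolation=cv2.INTER_CUBIC))
# lid angle from w1
w=pickle.load(open("w1.pkl","rb"));O=BAR+.145*X;O[2]=0
for th in np.arange(1.4,1.9,.05):
    a=[]
    for h in (.008,0):
        a.append(O-.085*X+(-.05+.1*np.cos(th)-h*np.sin(th))*Y+np.array([0,0,.05+.1*np.sin(th)+h*np.cos(th)]))
    q=proj(w,a);print(round(th,2),((q-[140,50])*2+.5).round().tolist())
```

```text
[-0.11572697  0.71406498  0.17593687]
15.725
1.4 [[262.0, 376.0], [281.0, 376.0]]
1.45 [[250.0, 376.0], [269.0, 376.0]]
1.5 [[238.0, 376.0], [257.0, 376.0]]
1.55 [[227.0, 375.0], [246.0, 376.0]]
1.6 [[215.0, 374.0], [234.0, 375.0]]
1.65 [[204.0, 373.0], [222.0, 375.0]]
1.7 [[193.0, 372.0], [211.0, 374.0]]
1.75 [[183.0, 370.0], [200.0, 373.0]]
1.8 [[172.0, 369.0], [189.0, 371.0]]
1.85 [[163.0, 367.0], [179.0, 369.0]]
```

View pics/t5.png

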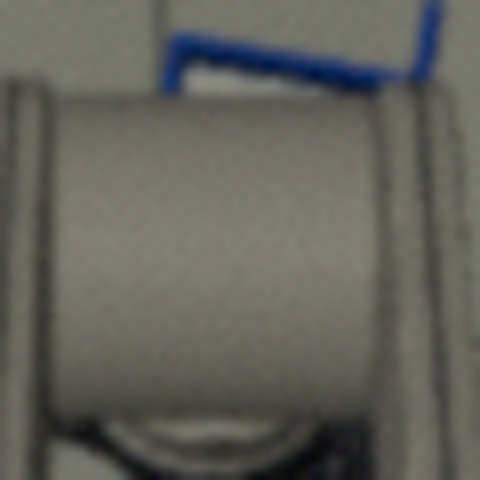

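The arm hides the needle here. The lid angle is ≈1.53. Back off to the first viewing pose for a quick check.

Run:
```python
from h import *
from rig import manip
manip.move_to([.545,.02,.27],down(np.pi-.13))
c=wrist(manip,"w2");a=cv2.imread("pics/w2.png")
cv2.imwrite("pics/w2b.png",cv2.resize(a[:,140:540],(800,800),interpolation=cv2.INTER_CUBIC)[100:700])
print(manip.get_time())
```

```text
16.1083
```

View pics/w2b.png

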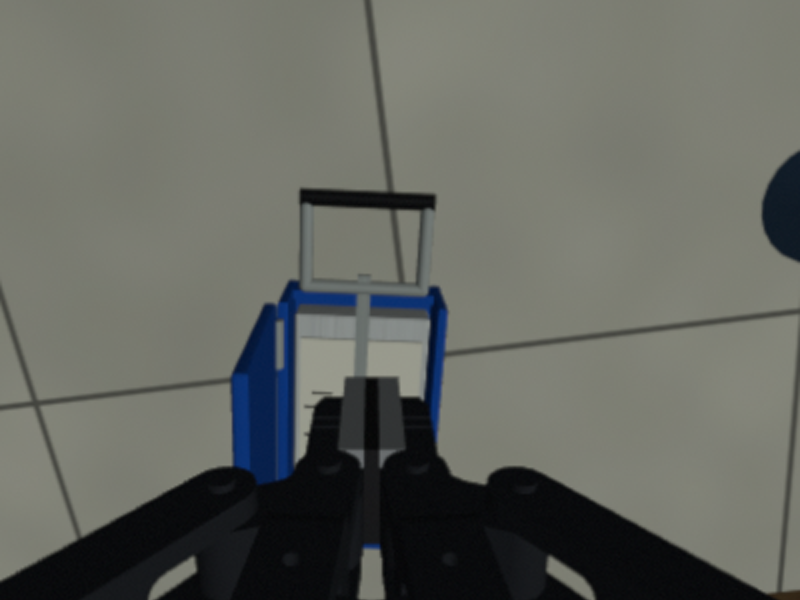

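The loop is back home: bar ends (300,197)/(434,202), same as at the start, and the lid is unchanged. Now close the lid, pushing its outer face along the hinge arc.

Run:
```python
from h import *
from rig import manip
o=down(np.pi+YAW)
O=BAR+.145*X;O[2]=0;a=.0145
def P(x,y,tip): 
    p=O+x*X+y*Y;p[2]=tip+.022;return p
def arc(th,r=.085): return P(-.015,-.05+r*np.cos(th)-.008*np.sin(th)-a,.05+r*np.sin(th)+.008*np.cos(th))
manip.servo_line(P(-.015,-.125,.25),o,rate=.25)
manip.servo_line(P(-.015,-.125,.132),o,rate=.15)
f0=np.array(manip.get_contact_force())
for th in list(np.arange(1.6,.05,-.1))+[0.0,-.03]:
    manip.servo_line(arc(th),o,rate=.06)
    f=np.array(manip.get_contact_force())-f0;print(round(th,2),f.round(1),end=' ')
    if np.linalg.norm(f)>20: print("STOP");break
manip.hold(.4)
print(manip.get_position(),manip.get_time())
p=np.array(manip.get_position());p[2]+=.15
manip.servo_line(p,o,rate=.1)
manip.move_to([.40,.05,.30],o)
print(manip.get_time(),manip.get_contact_force())
c=manip.camera("side");cv2.imwrite("pics/s6.png",cv2.resize(c["image"][140:240,280:420,::-1],None,fx=5,fy=5,interpolation=cv2.INTER_CUBIC))
```

```text
1.6 [ 0.2 -0.9 -0.7] 1.5 [ 1.3 -0.7 -0.1] 1.4 [ 0.8 -0.1 -0.8] 1.3 [ 0.1 -0.2 -0.4] 1.2 [ 1.2 -0.9  0.4] 1.1 [ 0.   0.3 -1.5] 1.0 [-0.5 -0.1 -1.7] 0.9 [-0.1  0.  -1.5] 0.8 [ 0.8 -0.6 -1.8] 0.7 [ 0.9 -0.  -0.3] 0.6 [ 0.3 -0.3 -1.3] 0.5 [ 0.3  0.5 -1.1] 0.4 [-0.2 -0.6 -0.5] 0.3 [ 1.  -0.4 -1.2] 0.2 [-0.3 -0.5 -1. ] 0.1 [ 0.4 -0.  -1.1] 0.0 [ 0.7 -1.2  2.4] -0.03 [-6.  -0.9 20.4] STOP
[0.65405107 0.01885963 0.07982695] 24.1583
26.8667 [-0.05505205 -0.37489382 -0.10196197]
```

View pics/s6.png

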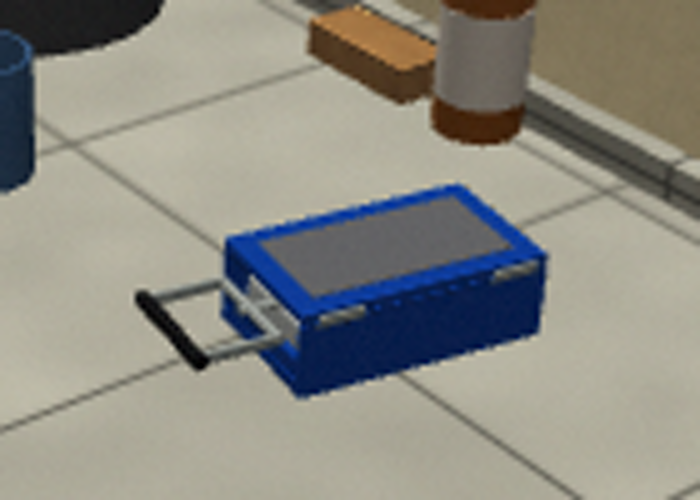

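The lid lies flat and closed (its top from (225,238) to (547,255)), the loop is home with its bar at (170,330), and the arm is clear. Handing in.

```bash
python3 -c "
from rig import manip
print(manip.sign_off())"
```

```text
the job is handed in; nothing more can be done
None
```

I handed the job in, with no verdict returned: the needle was held about centred in the red band for 1.4 s, the loop was eased home, and the lid was lowered gently until fully closed.

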